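Lift the lapped bushing out of the tray with tongs

TASK

The flanged bushing in the parts tray is freshly lapped and must not be touched by the gripper: take the spring tongs out of their stand, close them on the bushing and lift it out of the tray. Finish while still holding the tongs squeezed shut on the bushing, with the bushing hanging still and clear of everything else, at least 10 cm above the bench. Leave the other parts in the tray and on the bench where they are.

Things in the scene. Friction and masses are not known exactly. Their poses are not given: they have to be found in the camera images.
- tongs: steel spring tongs with black grips, 138 mm tall, 105 g, standing tips down in the stand. Pose of the head block on top that joins the two arms (22 x 32 mm, 10 mm high, top at z = 138 mm). Origin on the centre line level with the tips, z up to the head, y the line along which the arms open and close. At rest open: 43 mm clear between jaw edges, 65 mm over the jaws' backs
- tongs_grip (a point): centre between the flat black grips, 100 mm above the tips, 38 mm below the head's top; axes as tongs. Each grip is 24 mm wide (x), 44 mm tall (z = 78 to 122 mm of the tongs). Width over the grips along y: at rest 48 mm here, 53 mm at their lower ends; 40 mm, and parallel, when the jaws are shut on the bushing
- jaw_l: the tongs' arm on the +y side, origin on its hinge (y = +11, z = 132 mm of the tongs), axes as the tongs' at rest; closing turns it about x by 0.12 rad on the bushing, 0.17 rad at most. At its lower end the jaw: a shallow V hollow facing the other jaw, 24 mm tall (z = 0 to 24 mm of the tongs), 29 mm wide along x
- jaw_r: the mirror arm on the -y side, hinge at y = -11 mm; both swing equally. A spring with a firm start holds them open: 4.5 N on each grip begins to close them, 6.5 N brings the jaws onto the bushing, a quarter of any excess presses on it. Gripping lightly, fingers 45 to 48 mm apart, carries the tongs with the jaws still well open
- stand: aluminium stand fixed to the bench: base plate 90 x 120 x 6 mm, upright open-topped pocket, rim 50 mm above the bench, inside 34 mm (x) by 70 mm (y), walls 4 mm, floor 6 mm above the bench. The tongs stand loosely in it, their y along the stand's y. Origin at the centre of the underside
- tray: grey tray fixed to the bench, 115 mm (x) by 305 mm (y), 40 mm high, walls and floor 5 mm thick, two partitions of full height make three bays in a row along its y, each 105 mm (x) by 95 mm (y), with one part in each. Origin at the centre of the underside
- bushing: the brass flanged bushing to be lifted, standing upright in one bay: a sleeve 22 mm in diameter on a round flange 30 mm in diameter and 4 mm thick at the bottom, 30 mm tall in all, about 70 g. Origin at the centre of the underside (z up); 5 mm above the bench at the start
- washer: flat brass ring 38 mm in diameter, 10 mm thick, lying in another bay; to be left alone. Origin at the centre of the underside
- bracket: small aluminium clevis, base 32 x 26 mm with two lugs, 25 mm tall, in another bay; to be left alone. Origin at the centre of the underside
- jar: small clear screw-top jar, 56 mm in diameter, 60 mm tall, on the bench beyond the work; to be left alone. Origin at the centre of the underside
- weight: steel lapping weight with a knob, 60 mm in diameter, 50 mm tall, on the bench beyond the work; to be left alone. Origin at the centre of the underside
There are look-alikes about, which are no part of the job. Of the things that look like the tongs, the middle-sized one is meant. There is more than one size of the stand; the one meant has the size given above.

How it is judged (in metres and radians):
On the way, in this order (a step that is already met when the one before it is completed fails the run):
1. the tongs are out of their stand, held by the gripper (distance of tongs from where it was at the start of the episode above 0.055 m and contact force between tongs and the fingers above 1 N and contact force between tongs and stand below 0.1 N), for 0.2 s.
2. the tongs' two jaws are closed on the bushing (contact force between each of jaw_l, jaw_r and bushing above 0.4 N and contact force between tongs and the fingers above 1 N), for 0.2 s.
At the end, for the whole second after the job is handed in: Bushing's underside over 100 mm above the bench; both jaws press it (over 0.4 N), fingers press the tongs (over 1 N); both slower than 30 mm/s; bushing touches nothing else, tongs touch neither tray nor stand; the other parts within 30 mm of their start (all of step 2 and height (world z) of bushing above 0.1 m and linear speed of each of bushing, tongs below 0.03 m/s and contact force between bushing and tray below 0.05 N and contact force between bushing and stand below 0.05 N and contact force between bushing and the fingers below 0.05 N and contact force between bushing and the arm below 0.05 N and contact force between bushing and washer below 0.05 N and contact force between bushing and bracket below 0.05 N and contact force between bushing and jar below 0.05 N and contact force between bushing and weight below 0.05 N and contact force between tongs and tray below 0.1 N and contact force between tongs and stand below 0.1 N and distance of each of washer, bracket, jar, weight from where it was at the start of the episode below 0.03 m); the arm keeps its last pose, push and grip.
It fails at once if the gripper touches the bushing (contact force between bushing and the fingers above 0.5 N or contact force between bushing and the arm above 0.5 N).
It fails at once if another part is moved by more than 30 mm (distance of any of washer, bracket, jar, weight from where it was at the start of the episode above 0.03 m).
It also fails if it takes over 38 s, if anything falls off the work surface, if the arm or the gripper's body presses on something with over 40 N, if the wrist force passes 120 N, or if a joint passes its speed limit or range.

ROBOT

A 6-joint arm with a two-finger parallel gripper is mounted at the origin on the work surface. World frame = base frame: x ahead of the robot, y to its left, z up, the work surface at z = 0. Lengths are in mm, angles in rad, forces in N, time in s.
With the tool pointing down it reaches from about 400 to 925 mm from the base axis. Payload 12.5 kg.
Tool frame: the origin (TCP) lies midway between the tips of the shut fingers; the grasp point (between the pads) lies 19 mm behind it; z points along the fingers, y is the line along which they close (so a half turn about z gives the same grasp; the last joint's range is limited). The gripper opens to 95 mm and grips with 3 to 60 N. Pads are 20 mm wide; open, the fingers measure 119 mm over their backs; the gripper's body (75 mm by 180 mm) begins 59 mm behind the grasp point.
Start: joints at [-1.41, 0.491, 1.559, -0, 1.092, -0.106], TCP at [164.801, -602.899, 214.661] pointing down, gripper open.
Joint ranges: [-3.1, 3.1], [-0.84, 2.19], [0.05, 2.79], [-1.13, 4.28], [0.06, 2.93], [-2.69, 2.69]. Speed limits (rad/s): [2.22, 2.22, 2.79, 3.14, 3.14, 3.14].

INTERFACE

Orientations are given as [roll, pitch, yaw] about the fixed x, y, z axes, in that order (R = Rz(yaw) Ry(pitch) Rx(roll)).
In Python, from cell import state, read_camera, camera_info, env gives the robot as it stands.
- The arm moves only by the tool move_arm, never from a script. Its argument "commands" is a list of rows, each a list of 3 entries, a list of its own where there are three numbers: the shift along the world's x, y, z in cm, then the turn, a rotation vector about the world's x, y, z in degrees, then the opening, from 0 (shut) to 1 (fully open). A call has 1 to 10 rows; each row shifts and turns the commanded pose from where the row before left it; what a row does not reach is not made up. A row lasts 1/10 s, in which the tool goes at most 50 mm and 8.59 degrees, less where a joint would pass 70% of its speed; a pose out of reach is approached as far as the arm can. A call with a gripper value outside its range is refused whole. The fingers move at their own pace and stop on an object; the grip force is fixed at half the most. Time passes only in rows, so rows that do not move let the fingers close. It gives the time, the measured TCP pose, the force, the opening and the grip force at its end, in the units of the state.
- state(): the state, without advancing time (a new reading comes with each control period).
- read_camera(name): name is "scene" or "top" or "wrist"; returns the picture (480x640x3 uint8, blue, green, red); there is no depth.
- camera_info(name): a dict with "K" (3x3 intrinsics, pixels), "cam_to_world" (4x4, takes a point from camera to world coordinates). Camera axes: x right, y down, z forward; pixel columns grow to the right and rows downward; lengths in mm; the calibration is good to about 2 mm. A picture is of the moment at which its call begins: read the wrist's pose just before it. camera_info takes no time and is no camera call; for the wrist camera it gives the pose at the moment of the call.
- env.job_done(): hands the job in; it is judged then, once.
The state is a dict: "t": time; "joints": joint angles; "qvel": joint speeds; "tau": joint torques, N m; "eef_pos": TCP position; "tcp_rot": TCP orientation; "ft_force": force on the tool from outside, world axes, zero at the start; "moment": the same for the moment, N m; "opening": opening from 0.0 (shut) to 1.0 (fully open); "grip_force": force on a finger pad.
Only numpy, scipy, OpenCV 4.12 (cv2) and the standard library are available. Lean on these libraries where they do the work, as an engineer would, in place of code of your own. Each camera call takes 0.05 s, during which the arm holds its last target. There are 200 camera calls.

## Working session

There is one attempt and no reset: what is moved stays moved. The work goes in short steps, Python scripts to look and compute and a tool call to move; the robot and the scene stay as the last step left them, time stands still between calls to the robot, and variables do not carry over. Pictures are saved under pics/ and viewed, at most 13 in all, crops included, and the job is handed in when it is done.

Besides the shell and the picture viewer there is one more tool, called after "Call:" as name(argument=value, ...), one argument or row to a line, values as JSON. move_arm: Moves the arm, as the interface text tells. Its arguments: {"type":"object","properties":{"commands":{"type":"array"}},"required":["commands"]}

```bash
mkdir -p pics; cat > h.py <<'E'
import numpy as np, cv2
from cell import state, read_camera, camera_info, env
def ray(info,u,v,z):
    K=np.array(info["K"]);T=np.array(info["cam_to_world"])
    d=T[:3,:3]@np.linalg.solve(K,[u,v,1]);o=T[:3,3]
    return o+d*(z-o[2])/d[2]
def proj(info,P):
    K=np.array(info["K"]);T=np.linalg.inv(np.array(info["cam_to_world"]))
    c=T[:3,:3]@np.array(P,float)+T[:3,3];q=K@c;return q[:2]/q[2]
E
python3 - <<'E'
from h import *
for n in("top","scene"):
    i=camera_info(n);cv2.imwrite(f"pics/{n}0.png",read_camera(n));print(n,np.round(i["K"],1).tolist(),np.round(i["cam_to_world"],3).tolist())
print(state())
E
```

```text
top [[603.7, 0.0, 327.9], [0.0, 603.7, 240.2], [0.0, 0.0, 1.0]] [[-0.009, -0.989, 0.146, 315.215], [-1.0, 0.007, -0.008, -82.144], [0.007, -0.146, -0.989, 1500.177], [0.0, 0.0, 0.0, 1.0]]
scene [[470.7, 0.0, 321.3], [0.0, 470.7, 248.6], [0.0, 0.0, 1.0]] [[-0.598, 0.694, -0.401, 873.88], [0.802, 0.523, -0.289, 158.651], [0.009, -0.494, -0.869, 842.153], [0.0, 0.0, 0.0, 1.0]]
{'t': 0.1, 'joints': array([-1.40958450e+00,  4.91502800e-01,  1.55936760e+00,  2.61788879e-05,
        1.09165887e+00, -1.05579601e-01]), 'qvel': array([-0.00086734, -0.0015412 , -0.00192168,  0.00046698,  0.00083622,
        0.00066573]), 'tau': array([ 3.56079661e-03, -6.13622046e+01, -2.58607221e+01,  6.94136904e-02,
        4.70348855e-02, -4.29250065e-05]), 'eef_pos': array([ 164.78285343, -602.68645511,  214.12518717]), 'tcp_rot': array([-3.14066370e+00, -1.21794328e-04,  2.66779295e-01]), 'ft_force': array([ 0.10828866, -0.13714541,  0.53080685]), 'moment': array([ 0.03303129,  0.01378013, -0.00714745]), 'grip_force': 0.0, 'opening': 1.002210546901571}
```

View pics/top0.png

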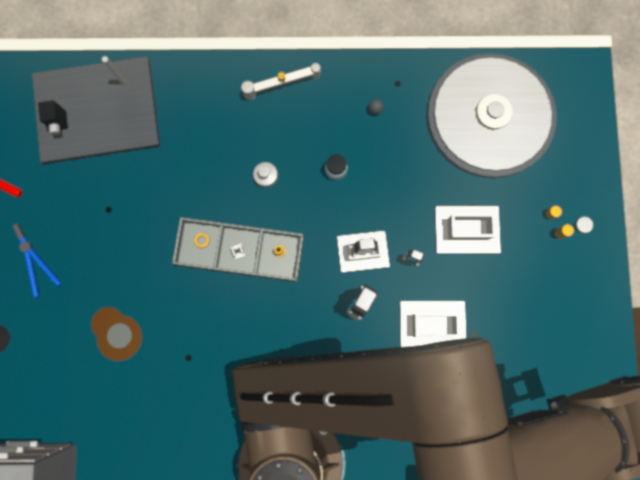

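View pics/scene0.png

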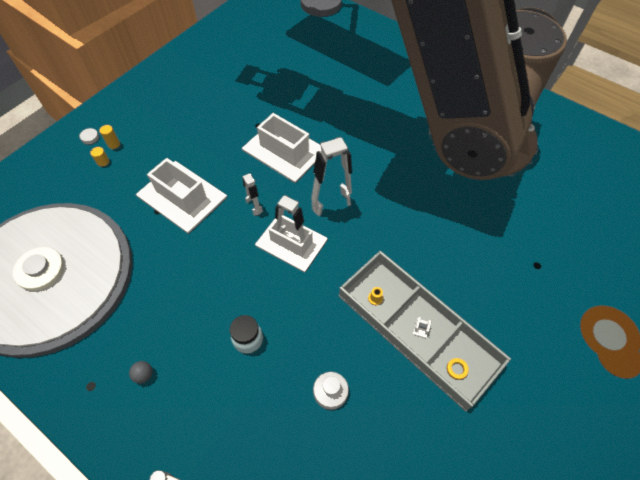

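Pictures: tongs candidates: in the white stand (top 365,246; scene 290,225), a large free-standing one (top 362,300; scene 333,175), and a small one (top 413,256; scene 252,195). The one in the stand is middle-sized. Stands: the occupied one (top 363,251), with larger empty ones at (468,229) and (433,325). The tray is at (238,249), with the bushing in its right bay (279,251), next to the stand.

```bash
python3 - <<'E'
from h import *
i=camera_info("top");s=camera_info("scene")
for n,p,z in(("head",(366,243),138),("bigtongs",(366,296),138),("stand base UL",(337,237),6),("UR",(386,232),6),("LL",(341,271),6),("LR",(389,267),6),("bush",(279,250),35),("trayUL",(181,219),40),("UR",(302,235),40),("LL",(174,264),40),("LR",(297,279),40)):
    print(n,ray(i,*p,z).round(0))
for n,p,z in(("head",(290,206),138),("bushtop",(377,292),35),("weight",(332,385),45)):print("scene",n,ray(s,*p,z).round(0))
a=cv2.resize(read_camera("scene")[130:330,200:420],None,fx=3.0,fy=3.0,interpolation=cv2.INTER_CUBIC)
cv2.imwrite("pics/c1.png",a[:600]); w=camera_info("wrist");print(np.round(w["K"],0).tolist(),np.round(w["cam_to_world"],3).tolist())
E
```

```text
head [ 509. -180.  138.]
bigtongs [ 388. -178.  138.]
stand base UL [ 543. -117.    6.]
UR [ 555. -240.    6.]
LL [ 458. -126.    6.]
LR [ 467. -246.    6.]
bush [508.  26.  35.]
trayUL [586. 266.  40.]
UR [544. -31.  40.]
LL [475. 280.  40.]
LR [436. -18.  40.]
scene head [ 512. -174.  138.]
scene bushtop [513.  30.  35.]
scene weight [706.  65.  45.]
[[374.0, 0.0, 320.0], [0.0, 374.0, 234.0], [0.0, 0.0, 1.0]] [[0.263, -0.935, -0.236, 231.417], [-0.965, -0.255, -0.063, -584.634], [-0.001, 0.245, -0.97, 385.314], [0.0, 0.0, 0.0, 1.0]]
```

View pics/c1.png

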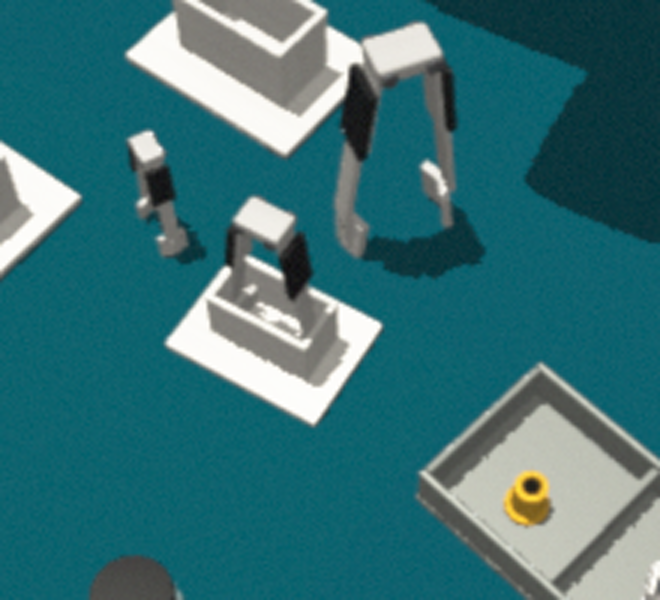

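The measured stand base is about 90 x 121 mm, so it is the right stand, and the middle-sized tongs stand in it at about (507,-180), yaw about 0.085. I'll hover over them for a wrist view.

Call:
move_arm(
  commands=[
    [[2.8,3.4,1],[0,0,-1],1],
    [[2.8,3.4,1],[0,0,-1],1],
    [[2.8,3.4,1],[0,0,-1],1],
    [[2.8,3.4,1],[0,0,-1],1],
    [[2.8,3.4,1],[0,0,-1],1],
    [[2.8,3.4,0],[0,0,-1],1],
    [[2.8,3.4,0],[0,0,-1],1],
    [[2.8,3.4,0],[0,0,-1],1],
    [[2.8,3.4,0],[0,0,-1],1],
    [[2.8,3.4,0],[0,0,-1],1],
  ],
)

```text
t: 1.15
eef_pos: [445.6, -261.3, 264.7]
tcp_rot: [3.141, 0.0, 0.091]
ft_force: [0.5, -0.7, 0.8]
opening: 1.002
grip_force: 0.0
```

Call:
move_arm(
  commands=[
    [[2.0,3.0,0],[0,0,-0.5],1],
    [[2.0,3.0,0],[0,0,0],1],
    [[1,2,0],[0,0,0],1],
    [[0,0,0],[0,0,0],1],
    [[0,0,0],[0,0,0],1],
  ],
)

```text
t: 1.65
eef_pos: [494.7, -182.8, 264.5]
tcp_rot: [3.142, 0.0, 0.085]
ft_force: [-0.7, -0.6, 0.4]
opening: 0.997
grip_force: 0.0
```

```bash
python3 - <<'E'
from h import *
import pickle
s=state();i=camera_info("wrist");im=read_camera("wrist");cv2.imwrite("pics/w1.png",im);pickle.dump((i,im),open("w1.pkl","wb"))
print(s["t"],s["eef_pos"].round(1),s["tcp_rot"].round(4),s["ft_force"].round(2)); print(np.round(i["cam_to_world"],3).tolist())
E
```

```text
1.65 [ 494.7 -182.8  264.5] [3.1415e+00 4.0000e-04 8.4700e-02] [-0.69 -0.62  0.45]
[[0.084, -0.966, -0.244, 563.561], [-0.996, -0.081, -0.02, -176.78], [-0.0, 0.245, -0.969, 435.583], [0.0, 0.0, 0.0, 1.0]]
```

View pics/w1.png

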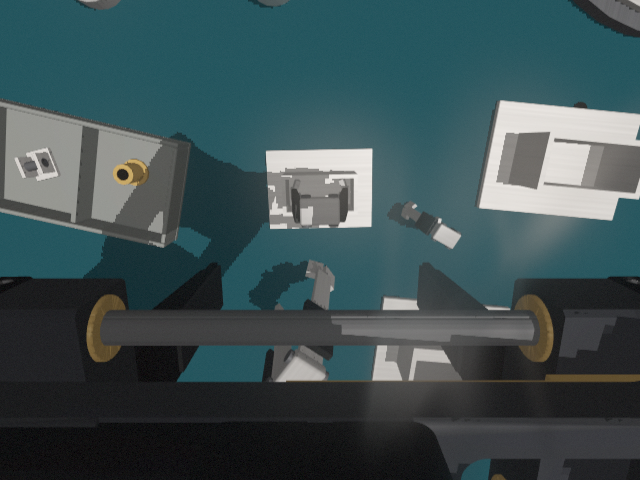

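The wrist view shows the tongs head near (320,210), the stand base spanning (267..373, 150..229) and the bushing top near (124,173). I'll enlarge the tongs and the bushing bay.

```bash
python3 - <<'E'
from h import *
import pickle
i,im=pickle.load(open("w1.pkl","rb"))
f=lambda c:cv2.resize(c,None,fx=5,fy=5,interpolation=cv2.INTER_CUBIC)
a=f(im[145:245,260:380]);b=f(im[150:190,100:220])
cv2.imwrite("pics/c2.png",np.clip(1.6*a.astype(float),0,255).astype(np.uint8))
for u,v in((267,150),(372,149),(269,230),(373,229)):print("base",ray(i,u,v,6).round(1))
hsv=cv2.cvtColor(im,cv2.COLOR_BGR2HSV);m=cv2.inRange(hsv,(12,120,60),(35,255,255));m[:,:100]=0;m[:,200:]=0;m[:150]=0;m[200:]=0
ys,xs=np.nonzero(m);print("brass bbox",xs.min(),xs.max(),ys.min(),ys.max(),len(xs))
cv2.imwrite("pics/c3.png",cv2.resize(im[145:245,80:200],None,fx=5,fy=5,interpolation=cv2.INTER_CUBIC))
E
```

```text
base [ 547.3 -118.9    6. ]
base [ 558.2 -236.     6. ]
base [ 455.3 -125.8    6. ]
base [ 466.8 -248.1    6. ]
brass bbox 113 148 160 184 557
```

View pics/c2.png

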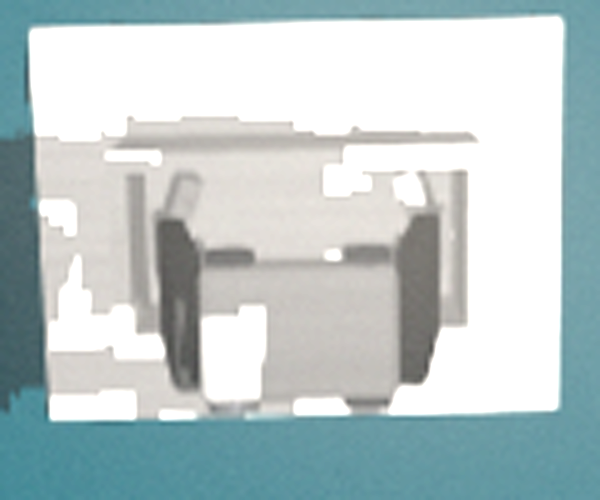

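View pics/c3.png

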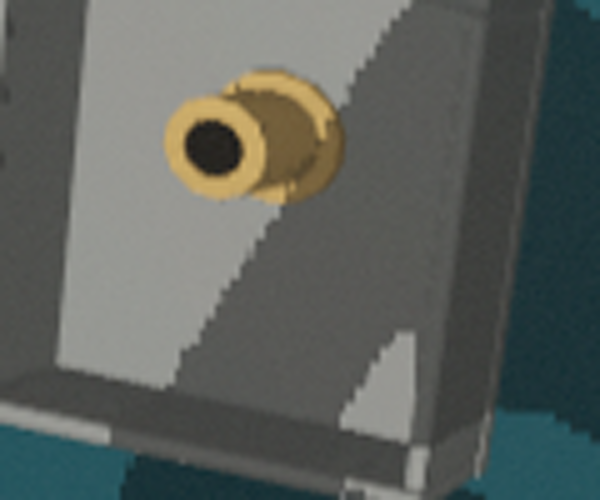

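```bash
python3 - <<'E'
from h import *
import pickle
i,im=pickle.load(open("w1.pkl","rb"))
P=[ray(i,260+u/5-.4,145+v/5-.4,144) for u,v in((203,262),(395,262),(200,400),(398,402))]
print(np.round(P,1).tolist(),np.mean(P,0).round(1),[np.linalg.norm(P[a]-P[b]).round(1) for a,b in((0,1),(2,3),(0,2),(1,3))])
y=P[0]-P[1]+P[2]-P[3];print("yaw",np.arctan2(-y[0],y[1]))
print("bush",ray(i,80+216/5-.4,145+147.5/5-.4,35),"flange",ray(i,80+283/5-.4,145+137/5-.4,9))
print("tray corner UR, LR", ray(i,189,143,40),ray(i,163,246,40))
E
```

```text
[[518.7, -165.2, 144.0], [521.2, -195.2, 144.0], [496.6, -166.3, 144.0], [498.9, -197.9, 144.0]] [ 508.8 -181.2  144. ] [np.float64(30.1), np.float64(31.6), np.float64(22.2), np.float64(22.5)]
yaw 0.0785852412551362
bush [510.58118608  28.47885767  35.        ] flange [510.77684237  26.61970803   9.        ]
tray corner UR, LR [548.84639614 -43.29179363  40.        ] [436.00251517 -14.63069444  40.        ]
```

Tongs axis is about (509,-181), yaw 0.08. The head measures 22 x 31 mm, which matches. The bushing is at (510.5,28), with a measured top diameter of about 22 mm, which also matches. Descending to TCP z about 87.

Call:
move_arm(
  commands=[
    [[1.4,0.2,0],[0,0,0],1],
    [[0,0,-3],[0,0,0],1],
    [[0,0,-3],[0,0,0],1],
    [[0,0,-3],[0,0,0],1],
    [[0,0,-3],[0,0,0],1],
    [[0,0,-2.5],[0,0,0],1],
    [[0,0,-2],[0,0,0],1],
    [[0,0,-1.2],[0,0,0],1],
    [[0,0,0],[0,0,0],1],
    [[0,0,0],[0,0,0],1],
  ],
)

```text
t: 2.7
eef_pos: [509.3, -181.3, 88.1]
tcp_rot: [3.141, -0.0, 0.083]
ft_force: [0.3, -1.1, 1.5]
opening: 1.0
grip_force: 0.0
```

Call:
move_arm(
  commands=[
    [[0,0,0],[0,0,0],0.6],
    [[0,0,0],[0,0,0],0.55],
    [[0,0,0],[0,0,0],0.52],
    [[0,0,0],[0,0,0],0.5],
    [[0,0,0],[0,0,0],0.49],
    [[0,0,0],[0,0,0],0.49],
    [[0,0,0],[0,0,0],0.49],
    [[0,0,0],[0,0,0],0.49],
  ],
)

```text
t: 3.5
eef_pos: [508.7, -180.8, 87.6]
tcp_rot: [-3.142, 0.0, 0.084]
ft_force: [-0.4, 1.0, -0.4]
opening: 0.494
grip_force: 3.6
```

Call:
move_arm(
  commands=[
    [[0,0,0],[0,0,0],0.48],
    [[0,0,0],[0,0,0],0.48],
    [[0,0,0.5],[0,0,0],0.48],
    [[0,0,0.5],[0,0,0],0.48],
    [[0,0,0.5],[0,0,0],0.48],
    [[0,0,0.5],[0,0,0],0.48],
    [[0,0,0],[0,0,0],0.48],
    [[0,0,0],[0,0,0],0.48],
  ],
)

```text
t: 4.3
eef_pos: [508.8, -180.9, 107.8]
tcp_rot: [3.141, -0.0, 0.084]
ft_force: [0.4, 0.4, -0.4]
opening: 0.484
grip_force: 3.5
```

```bash
python3 - <<'E'
from h import *
print(proj(camera_info("wrist"),[508.7,-181,164]))
s=state();print(s["t"],s["eef_pos"],s["opening"],s["grip_force"],s["ft_force"])
a=read_camera("wrist");b=read_camera("scene")[130:330,200:420]
cv2.imwrite("pics/c4.png",np.hstack([cv2.resize(a,(440,400)),cv2.resize(b,(360,400))]))
E
```

```text
[320.66902719 347.56480292]
4.3 [ 508.81102455 -180.91244669  107.81812802] 0.483761234027388 3.468595883468879 [ 0.39859879  0.36720862 -0.43875549]
```

View pics/c4.png

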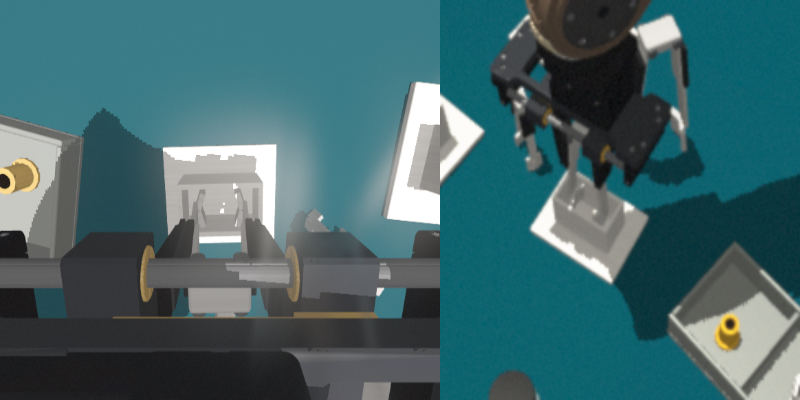

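The tongs come up with the fingers: the head sits between them at left-pane (220,298), and the jaws show inside the stand below. Lifting on.

Call:
move_arm(
  commands=[
    [[0,0,0.8],[0,0,0],0.48],
    [[0,0,1],[0,0,0],0.48],
    [[0,0,1],[0,0,0],0.48],
    [[0,0,1],[0,0,0],0.48],
    [[0,0,1],[0,0,0],0.48],
    [[0,0,1],[0,0,0],0.48],
    [[0,0,1],[0,0,0],0.48],
    [[0,0,0.7],[0,0,0],0.48],
    [[0,0,0],[0,0,0],0.48],
    [[0,0,0],[0,0,0],0.48],
  ],
)

```text
t: 5.4
eef_pos: [508.7, -180.8, 182.6]
tcp_rot: [3.142, 0.0, 0.084]
ft_force: [0.2, -0.3, -0.9]
opening: 0.478
grip_force: 3.5
```

```bash
python3 - <<'E'
from h import *
import pickle
s=state();print(s["t"],s["eef_pos"],s["opening"],s["grip_force"],s["ft_force"])
i=camera_info("wrist");a=read_camera("wrist");pickle.dump((i,a),open("w2.pkl","wb"))
R=np.array([[np.cos(.083),-np.sin(.083)],[np.sin(.083),np.cos(.083)]])
p=s["eef_pos"];tz=p[2]-81
for n,q in(("tip+",(14,20,tz)),("tip-",(14,-20,tz)),("head+",(11,16,tz+138)),("head-",(11,-16,tz+138))):
    w=p[:2]+R@np.array(q[:2]);u=proj(i,[*w,q[2]]);print(n,u.round(1));cv2.circle(a,tuple(int(k) for k in u),2,(0,0,255),-1)
cv2.imwrite("pics/c5.png",cv2.resize(a[150:400,200:440],None,fx=2.4,fy=2.4,interpolation=cv2.INTER_CUBIC))
E
```

```text
5.4 [ 508.70312717 -180.84881999  182.5549619 ] 0.47831231428213394 3.468590137472347 [ 0.23872868 -0.32901891 -0.91191595]
tip+ [291. 222.]
tip- [349. 222.]
head+ [272.4 319.1]
head- [368.3 319.1]
```

View pics/c5.png

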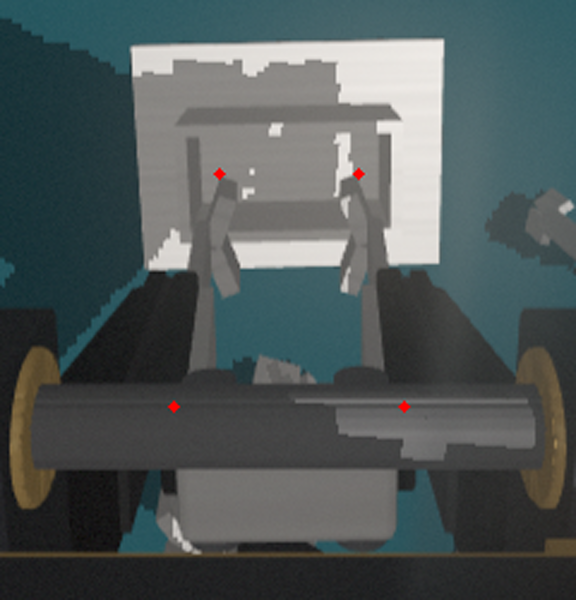

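```bash
python3 - <<'E'
from h import *
import pickle
i,a=pickle.load(open("w2.pkl","rb"))
p=np.array([508.7,-180.85,182.5]);tz=101.5
R=np.array([[np.cos(.083),-np.sin(.083)],[np.sin(.083),np.cos(.083)]])
for dz in(0,5,-5):
  for n,q in(("tipfront",(14.5,19,0)),("tip back",(-14.5,19,0)),("jawtop front",(14.5,19,24)),("head near top",(-11,16,138)),("head far top",(11,16,138)),("headfar bot",(11,16,128))):
    for sg in(1,-1):print(dz,n,proj(i,[*(p[:2]+R@np.array([q[0],sg*q[1]])),tz+dz+q[2]]).round(1),end=" ")
  print()
E
```

```text
0 tipfront [292.5 221.3] 0 tipfront [347.6 221.3] 0 tip back [293.2 261.3] 0 tip back [346.9 261.3] 0 jawtop front [289.8 229.4] 0 jawtop front [350.4 229.4] 0 head near top [274.4 376.8] 0 head near top [366.3 376.8] 0 head far top [272.5 319. ] 0 head far top [368.3 319. ] 0 headfar bot [275.9 306.1] 0 headfar bot [364.8 306.1] 
5 tipfront [291.9 222.9] 5 tipfront [348.1 222.8] 5 tip back [292.7 263.6] 5 tip back [347.4 263.6] 5 jawtop front [289.1 231.3] 5 jawtop front [351.  231.3] 5 head near top [272.7 385.9] 5 head near top [368.1 385.9] 5 head far top [270.6 326.3] 5 head far top [370.3 326.3] 5 headfar bot [274.2 312.3] 5 headfar bot [366.5 312.3] 
-5 tipfront [293.  219.8] -5 tipfront [347.1 219.8] -5 tip back [293.7 259.2] -5 tip back [346.4 259.1] -5 jawtop front [290.4 227.6] -5 jawtop front [349.7 227.6] -5 head near top [276.1 368.3] -5 head near top [364.6 368.3] -5 head far top [274.2 312.3] -5 head far top [366.5 312.3] -5 headfar bot [277.4 300.3] -5 headfar bot [363.2 300.3]
```

The tongs hang upright and centred. Head and tips match the prediction within about 2 mm, and the jaw gap is about 36 mm. Moving over the bushing, slightly more open.

Call:
move_arm(
  commands=[
    [[0,1,0],[0,0,0],0.485],
    [[0,2,0],[0,0,0],0.485],
    [[0,2.8,0],[0,0,0],0.485],
    [[0,3,0],[0,0,0],0.485],
    [[0.2,3,0],[0,0,0],0.485],
    [[0,3,0],[0,0,0],0.485],
    [[0,2.6,0],[0,0,0],0.485],
    [[0,2,0],[0,0,0],0.485],
    [[0,1,0],[0,0,0],0.485],
    [[0,0.5,0],[0,0,0],0.485],
  ],
)

```text
t: 6.45
eef_pos: [510.6, 29.1, 182.5]
tcp_rot: [3.142, 0.0, 0.085]
ft_force: [0.2, -0.2, -1.1]
opening: 0.485
grip_force: 3.4
```

Call:
move_arm(
  commands=[
    [[0,0,-1],[0,0,0],0.485],
    [[0,0,-1],[0,0,0],0.485],
    [[0,0,-1],[0,0,0],0.49],
    [[0,0,-0.5],[0,0,0],0.49],
    [[0,0,0],[0,0,0],0.49],
    [[0,0,0],[0,0,0],0.49],
    [[0,0,0],[0,0,0],0.49],
  ],
)

```text
t: 7.15
eef_pos: [511.0, 28.0, 147.9]
tcp_rot: [3.141, -0.001, 0.083]
ft_force: [-1.0, 0.1, -1.2]
opening: 0.489
grip_force: 3.4
```

```bash
python3 - <<'E'
from h import *
import pickle
s=state();print(s["t"],s["eef_pos"],s["opening"],s["grip_force"],s["ft_force"])
i=camera_info("wrist");a=read_camera("wrist");pickle.dump((i,a),open("w3.pkl","wb"))
cv2.imwrite("pics/c6.png",cv2.resize(a[120:320,220:420],None,fx=3,fy=3,interpolation=cv2.INTER_CUBIC))
E
```

```text
7.15 [510.99782368  27.97217179 147.94313768] 0.4891223988954746 3.3647899575043994 [-0.99071057  0.08614216 -1.24815859]
```

View pics/c6.png

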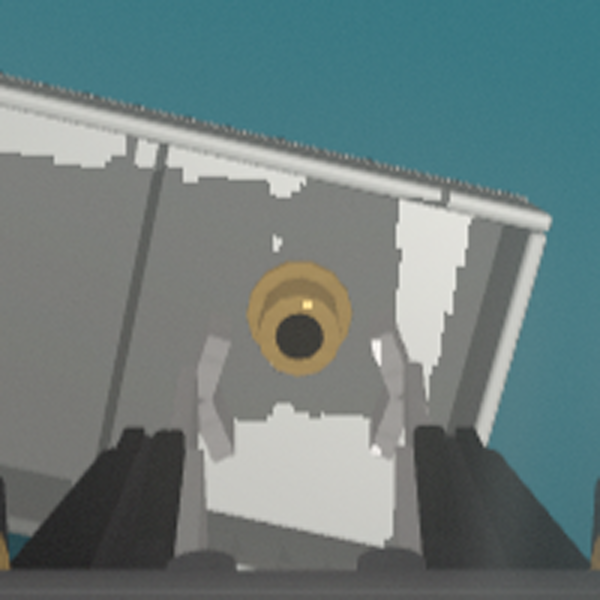

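```bash
python3 - <<'E'
from h import *
import pickle
i,a=pickle.load(open("w3.pkl","rb"))
f=lambda u,v,z:ray(i,220+u/3-.33,120+v/3-.33,z).round(1)
print("bush",f(299,336,35),"flange",f(300,313,9))
for z in(67,91):
  print(z,"tips L",f(227,338,z),f(235,455,z),"R",f(373,338,z),f(372,455,z))
E
```

```text
bush [510.3  28.4  35. ] flange [510.7  28.2   9. ]
67 tips L [516.3  45.6  67. ] [487.9  41.8  67. ] R [519.1  12.   67. ] [490.6   9.4  67. ]
91 tips L [522.3  44.5  91. ] [496.6  41.1  91. ] R [524.9  14.1  91. ] [499.1  11.7  91. ]
```

The bushing is at (510.5,28.3) and sits centred between the jaws. Its hole is at crop (299,336), with jaw edges at x about 227 and 373. Descending to tips about 4 mm above the flange.

Call:
move_arm(
  commands=[
    [[0,0.05,-0.4],[0,0,0],0.49],
    [[0,0,-0.8],[0,0,0],0.49],
    [[0,0,-0.8],[0,0,0],0.49],
    [[0,0,-0.8],[0,0,0],0.49],
    [[0,0,-0.8],[0,0,0],0.49],
    [[0,0,-0.8],[0,0,0],0.49],
    [[0,0,-0.6],[0,0,0],0.49],
    [[0,0,-0.35],[0,0,0],0.49],
    [[0,0,0],[0,0,0],0.49],
    [[0,0,0],[0,0,0],0.49],
  ],
)

```text
t: 8.2
eef_pos: [510.9, 28.6, 94.3]
tcp_rot: [3.141, -0.0, 0.084]
ft_force: [-0.1, -0.8, -0.7]
opening: 0.489
grip_force: 3.4
```

```bash
python3 - <<'E'
from h import *
s=state();print(s["t"],s["eef_pos"],s["opening"],s["grip_force"],s["ft_force"])
a=read_camera("wrist");b=read_camera("scene")[220:320,320:440]
cv2.imwrite("pics/c7.png",np.hstack([cv2.resize(a[140:300,240:400],(400,400),interpolation=cv2.INTER_CUBIC),cv2.resize(b,(400,400),interpolation=cv2.INTER_CUBIC)]))
E
```

```text
8.2 [510.9259289   28.60014692  94.28899755] 0.4890858466164551 3.364755504826462 [-0.09448153 -0.84439052 -0.65583359]
```

View pics/c7.png

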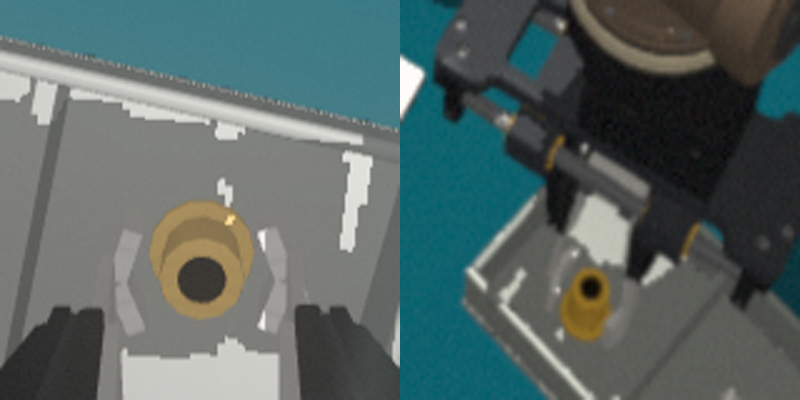

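The bushing sits centred in both V hollows: hole at (201,280), jaw midpoint at (200,282) and tops level. Squeezing now.

Call:
move_arm(
  commands=[
    [[0,0,0],[0,0,0],0.46],
    [[0,0,0],[0,0,0],0.44],
    [[0,0,0],[0,0,0],0.42],
    [[0,0,0],[0,0,0],0.4],
    [[0,0,0],[0,0,0],0.35],
    [[0,0,0],[0,0,0],0.2],
    [[0,0,0],[0,0,0],0],
    [[0,0,0],[0,0,0],0],
    [[0,0,0],[0,0,0],0],
    [[0,0,0],[0,0,0],0],
  ],
)

```text
t: 9.3
eef_pos: [510.9, 28.6, 94.2]
tcp_rot: [3.141, -0.0, 0.084]
ft_force: [-0.9, -0.5, 1.4]
opening: 0.42
grip_force: 29.8
```

Opening is 0.42 (39.9 mm), exactly the shut-on-bushing width, at 30 N. Lifting.

Call:
move_arm(
  commands=[
    [[0,0,0.4],[0,0,0],0],
    [[0,0,1],[0,0,0],0],
    [[0,0,1.5],[0,0,0],0],
    [[0,0,2],[0,0,0],0],
    [[0,0,2],[0,0,0],0],
    [[0,0,2],[0,0,0],0],
    [[0,0,2],[0,0,0],0],
    [[0,0,2],[0,0,0],0],
    [[0,0,1.5],[0,0,0],0],
    [[0,0,1],[0,0,0],0],
  ],
)

```text
t: 10.3
eef_pos: [510.8, 28.7, 249.9]
tcp_rot: [3.141, -0.002, 0.084]
ft_force: [-0.2, -0.3, -1.1]
opening: 0.418
grip_force: 29.8
```

Call:
move_arm(
  commands=[
    [[0,0,0.5],[0,0,0],0],
    [[0,0,0],[0,0,0],0],
    [[0,0,0],[0,0,0],0],
    [[0,0,0],[0,0,0],0],
    [[0,0,0],[0,0,0],0],
    [[0,0,0],[0,0,0],0],
  ],
)

```text
t: 10.9
eef_pos: [510.7, 28.6, 252.8]
tcp_rot: [3.142, 0.001, 0.084]
ft_force: [-0.3, 0.3, -1.1]
opening: 0.42
grip_force: 29.8
```

```bash
python3 - <<'E'
from h import *
s=state();print(s["t"],s["eef_pos"],s["opening"],s["grip_force"],s["ft_force"])
a=read_camera("wrist");b=read_camera("scene")[180:320,300:440]
cv2.imwrite("pics/c8.png",np.hstack([cv2.resize(a[140:300,240:400],(400,400),interpolation=cv2.INTER_CUBIC),cv2.resize(b,(400,400),interpolation=cv2.INTER_CUBIC)]))
E
```

```text
10.9 [510.72255997  28.59811291 252.79942933] 0.4196114240198955 29.82505112886429 [-0.34876275  0.25482052 -1.06331477]
```

View pics/c8.png

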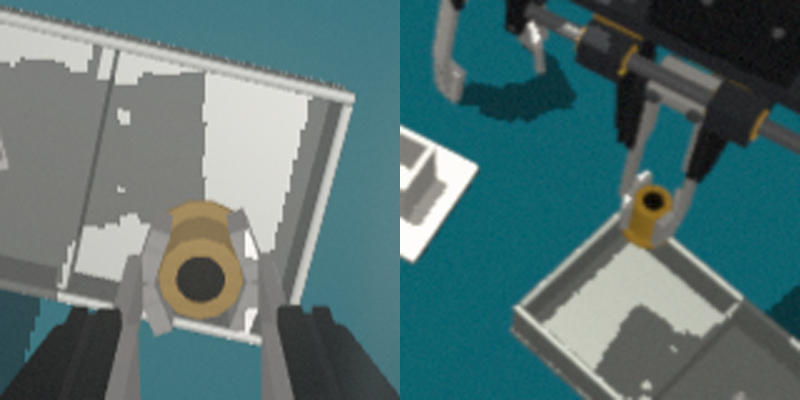

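The bushing hangs in the shut jaws (left pane (200,280)) well above the tray, with its underside at about 163 mm. Handing in.

```bash
python3 -c "
from h import *
print(env.job_done())"
```

```text
the job is handed in; nothing more can be done
None
```

The job is handed in after about 11 s of the 38 s: the tongs are squeezed shut on the bushing at 30 N, holding it still and clear with its underside about 163 mm above the bench (no verdict was returned).

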